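Put the stamp away in the push-to-open drawer

ROBOT

A 6-joint arm with a two-finger parallel gripper is mounted at the origin on the work surface. World frame = base frame: x ahead of the robot, y to its left, z up, the work surface at z = 0. Lengths are in mm, angles in degrees, forces in N, time in s.
With the tool pointing down it reaches from about 350 to 850 mm from the base axis. Payload 8.1 kg.
Tool frame: the origin (TCP) lies midway between the tips of the shut fingers; the grasp point (between the pads) lies 19 mm behind it; z points along the fingers, y is the direction in which the jaws open and shut (so a half turn about z gives the same grasp; the last joint's range is limited). The gripper opens to 85 mm and grips with 20 to 120 N. Pads are 22 mm wide; open, the fingers measure 114 mm over their backs; the gripper's body (76 mm by 85 mm) begins 54 mm behind the grasp point. The pads swing forward as they close: fully open they stand 13 mm farther back than shut.
Start: joints at [69.706, 7.471, 85.268, -0, 87.261, -4.893], TCP at [159.323, 578.465, 231.292] pointing down, gripper open.
Joint ranges: [-169.43, 169.43], [-51.17, 129.36], [1.28, 143.12], [-76.62, 256.62], [0, 156.53], [-152.29, 152.29]. Speed limits (degrees/s): [136.94, 136.94, 159.86, 180, 180, 180].

INTERFACE

Orientations are given as [roll, pitch, yaw] about the fixed x, y, z axes, in that order (R = Rz(yaw) Ry(pitch) Rx(roll)).
In Python, from bench import r gives the robot as it stands.
- The arm moves only by the shell command python3 -m jog 'ROWS' [FORCE]. ROWS is JSON, a list of rows, each a list of 5 numbers: the shift along the tool's x, y, z in m, then the turn about the tool's z in rad, then the opening, from 0 (shut) to 1 (fully open). A call has 1 to 20 rows; each row is the pose to reach, as a shift and turn from the pose measured when the call began, along the tool's axes at that moment; what a row does not reach only later rows make up. A row lasts 1/10 s, in which the tool goes at most 50 mm and 8.59 degrees, less where a joint would pass 70% of its speed; a pose out of reach is approached as far as the arm can. A call with a gripper value outside its range is refused whole. The fingers move at their own pace and stop on an object; FORCE is the grip in N (left out, the last holds). Time passes only in rows, so rows that repeat a pose let the fingers close. It gives the time, the measured TCP pose, the force and the opening at its end, in the units of the state.
- r.sense(): the state, without advancing time (a new reading comes with each control period).
- r.snapshot(name): name is "scene" or "top" or "wrist"; returns a dict with "pixels" (384x512x3 uint8, red, green, blue), "K" (3x3 intrinsics, pixels), "R" (3x3) and "t" (3): a world point X has camera coordinates R X + t. Camera axes: x right, y down, z forward; pixel columns grow to the right and rows downward; lengths in mm; the calibration is good to about 2 mm. A picture is of the moment at which its call begins. There is no depth.
- r.hand_in(): hands the job in, once; it reports no verdict.
The state is a dict: "time": time; "joint_pos": joint angles; "qd": joint speeds; "joint_efforts": joint torques, N m; "tool_pos": TCP position; "tcp_rot": TCP orientation; "ft_force": force on the tool from outside, world axes, zero at the start; "wrist_torque": the same for the moment, N m; "finger_gap": finger opening in mm.
Only numpy, scipy, OpenCV 4.12 (cv2) and the standard library are available. Lean on these libraries where they do the work, as an engineer would, in place of code of your own. Each camera call takes 0.05 s, during which the arm holds its last target.

TASK

Push in the white front of the grey desk drawer unit so that its drawer springs out, and stand the red-knobbed stamp upright in the middle of the ink pad in the drawer. Then push the drawer all the way in until it latches shut again, gently enough that the stamp stays standing in the middle of the pad, and leave the other stamps, the mug and the stapler where they are.

Things in the scene. Friction and masses are not known exactly. Their poses are not given: they have to be found in the camera images.
- unit: grey desk-top drawer unit, fixed: 240 mm deep, 200 wide, 118 high. Origin: on the desk, under the middle of its front face; x points into the unit (away from the robot), y to its left seen from the robot, z up. One drawer. Free height under its top: 108 mm above the desk (a stamp on the pad reaches 98). The drawer's sides and dividers reach at most 48 mm above the desk.
- drawer (a joint): metres the drawer is out: 0 latched, 0.095 sprung out. Push-push latch: pushed 5 mm inward from shut to a firm stop (-0.005) and let go, it springs out within 1 s; pushed back in through 0 to that stop and let go, it stays at 0. A push short of the stop changes nothing. Spring: 4 N shut, 1.5 N out, plus about 1 N per 0.1 m/s. Push until it stops (8 to 12 N), then back off the way you came.
- front (a point): point on the outer face of the drawer's flat white front (no handle), at a grey dot 26 mm across: mid-width, 85 mm above the desk; moves with the drawer, axes as the unit's. The front is 200 mm wide, reaches from 6 to 116 mm above the desk and is 12 mm thick (all of it before the unit's face when shut). Push anywhere on it towards the unit's +x.
- pad (a point): middle of the top of the ink pad in the drawer, moves with it, axes as the unit's; 28 mm above the desk. Black tray 76 (x) by 74 mm with a dark red face, 59 mm behind the front's outer face, 42 mm right (-y) of the middle. With the drawer out the unit's face is 48 mm behind it. 85 mm to its left stands a clip tin, 54 mm across, top 46 mm above the desk.
- stamp_red: the stamp to put away: red cylindrical knob on a round black base, 70 mm high, 60 to 130 g. Origin: centre of its underside, z up along it. Base 42 mm across and 19 mm high, steel neck 18 mm across, knob 28 mm across from 43 to 65 mm above the underside (grip it there). Round, so yaw does not matter. It slides on the pad if the drawer is slammed; the last 30 mm at 0.03 m/s is safe.
- stamp_blue: blue-knobbed stamp, same shape and size as the red one; stays where it is (upright, free-standing)
- stamp_green: green-knobbed stamp, same shape and size as the red one; stays where it is (upright, free-standing)
- mug: blue mug, 82 mm across, 92 mm high, origin under its centre; bystander
- stapler: black stapler about 135 x 34 x 48 mm, origin under its centre; bystander

How it is judged (in metres and radians):
On the way, in this order (a step that is already met when the one before it is completed fails the run):
1. the drawer has sprung out, the stamp not yet in it (value of joint drawer above 0.085 m and horizontal distance between stamp_red and pad above 0.05 m), for 0.2 s.
2. the red stamp stands let go in the middle of the ink pad of the open drawer (x of stamp_red in the frame of pad between -0.014 and 0.014 m and y of stamp_red in the frame of pad between -0.014 and 0.014 m and z of stamp_red in the frame of pad between -0.005 and 0.005 m and angle between stamp_red's own z axis and vertical below 0.12 rad and value of joint drawer above 0.075 m and contact force between the fingers and stamp_red below 0.1 N and linear speed of stamp_red below 0.03 m/s), for 0.2 s.
At the end, for the whole second after the job is handed in: the drawer is latched shut (within 4 mm of 0) and the red stamp stands at rest, upright within 0.12 rad, on the ink pad, its centre within 14 mm of the pad's middle along each of the pad's sides (x of stamp_red in the frame of pad between -0.014 and 0.014 m and y of stamp_red in the frame of pad between -0.014 and 0.014 m and z of stamp_red in the frame of pad between -0.005 and 0.005 m and angle between stamp_red's own z axis and vertical below 0.12 rad and value of joint drawer between -0.002 and 0.004 m and linear speed of stamp_red below 0.02 m/s); the robot touches nothing.
It fails at once if another stamp is moved by more than 30 mm or tipped over (distance of any of stamp_blue, stamp_green from where it was at the start of the episode above 0.03 m or angle between any of stamp_blue, stamp_green's own z axis and vertical above 0.5 rad).
It fails at once if a thing on the desk (mug, stapler) is moved by more than 30 mm or tipped over (distance of any of mug, stapler from where it was at the start of the episode above 0.03 m or angle between any of mug, stapler's own z axis and vertical above 0.5 rad).
It also fails if it takes over 64 s, if anything falls off the work surface, if the arm or the gripper's body presses on something with over 40 N, if the wrist force passes 120 N, or if a joint passes its speed limit or range.

## Working session

There is one attempt and no reset: what is moved stays moved. The work goes in short steps, Python scripts to look and compute and a shell command to move; the robot and the scene stay as the last step left them, time stands still between calls to the robot, and variables do not carry over. Pictures are saved under pics/ and viewed, and the job is handed in when it is done.

```bash
ls; mkdir -p pics; python3 - <<'E'
from bench import r
import cv2
s=r.sense();print({k:s[k] for k in ("time","tool_pos","tcp_rot","finger_gap","ft_force")})
for n in("scene","top","wrist"):
    d=r.snapshot(n);cv2.imwrite(f"pics/{n}0.png",d["pixels"][:,:,::-1].copy());print(n,d["K"],d["R"],d["t"])
E
```

```text
pics
{'time': 0.0, 'tool_pos': array([159.12327808, 577.93292764, 230.22174821]), 'tcp_rot': array([-1.79891905e+02, -8.19992222e-03,  1.64600075e+02]), 'finger_gap': 85.28544324190814, 'ft_force': array([0.51060683, 0.44232694, 0.21884215])}
scene [[425.71783649   0.         261.79214542]
 [  0.         425.71783649 194.49717652]
 [  0.           0.           1.        ]] [[-5.09093969e-01  8.60710833e-01  4.39639726e-04]
 [ 7.32499911e-01  4.33527766e-01 -5.24878612e-01]
 [-4.51959303e-01 -2.66890500e-01 -8.51176979e-01]] [ 284.36757886 -370.08576799 1380.31836861]
top [[475.69122784   0.         254.96539396]
 [  0.         475.69122784 188.96371048]
 [  0.           0.           1.        ]] [[-3.67491189e-04 -9.99952461e-01 -9.74375865e-03]
 [-9.90030822e-01  1.73622287e-03 -1.40840181e-01]
 [ 1.40850402e-01  9.59486387e-03 -9.89984395e-01]] [  16.19292309  562.89831913 1247.02676334]
wrist [[345.67178182   0.         256.23989775]
 [  0.         345.67178182 199.27856994]
 [  0.           0.           1.        ]] [[ 0.26562782  0.96407364 -0.0019667 ]
 [ 0.92808128 -0.25515769  0.2712189 ]
 [ 0.26097317 -0.07386854 -0.96251568]] [-599.32533977  -35.47169261  380.07440218]
```

View pics/scene0.png

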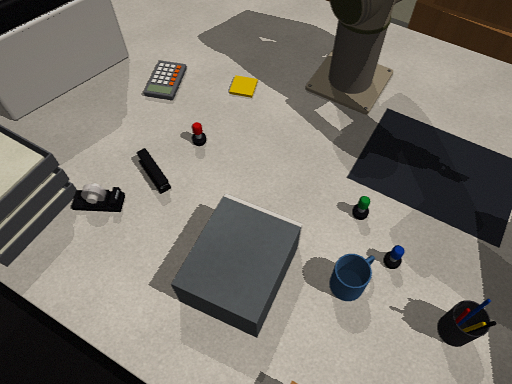

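View pics/top0.png

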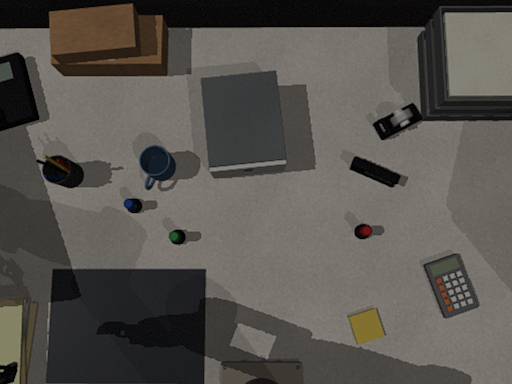

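View pics/wrist0.png

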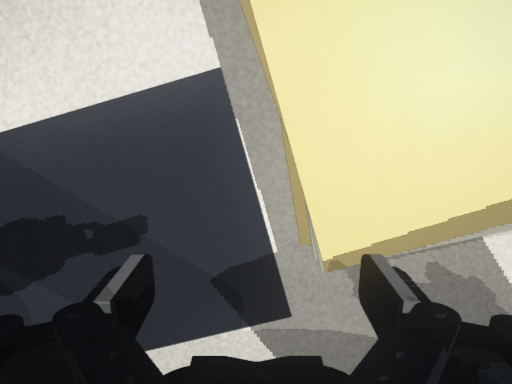

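```bash
cat > h.py <<'E'
import numpy as np,cv2
from bench import r
def ray(d,u,v,z):
    K,R,t=map(np.array,(d["K"],d["R"],d["t"]))
    c=-R.T@t; w=R.T@np.linalg.inv(K)@np.array([u,v,1.]); return c+w*(z-c[2])/w[2]
def blobs(d,kind,amin=15):
    p=d["pixels"].astype(int);R,G,B=p[...,0],p[...,1],p[...,2]
    m={"red":(R>90)&(R>2.2*G)&(R>2.2*B),"green":(G>60)&(G>1.6*R)&(G>1.3*B),"blue":(B>90)&(B>1.9*R)&(B>1.5*G)}[kind]
    n,l,s,c=cv2.connectedComponentsWithStats(m.astype(np.uint8))
    return [(c[i].round(1),s[i].tolist()) for i in range(1,n) if s[i][4]>=amin]
def crop(d,x0,y0,x1,y1,k,fn):
    cv2.imwrite(fn,cv2.resize(d["pixels"][y0:y1,x0:x1,::-1].copy(),None,fx=k,fy=k,interpolation=cv2.INTER_CUBIC))
E
python3 - <<'E'
from h import *
for n in("top","scene"):
    d=r.snapshot(n)
    for k in("red","green","blue"):
        for c,s in blobs(d,k): print(n,k,c,s,ray(d,*c,54).round(0))
    if n=="top":
        crop(d,185,55,325,185,5,"pics/unit_top.png")
    else:
        crop(d,160,185,310,335,4,"pics/unit_scene.png")
E
```

```text
top red [366.5 230.3] [363, 227, 8, 8, 48] [ 450. -279.   54.]
top green [173.1 235.9] [169, 232, 9, 9, 56] [436. 232.  54.]
scene red [197.5 127.2] [193, 122, 9, 12, 72] [ 448. -277.   54.]
scene green [365.2 201.1] [360, 196, 10, 14, 80] [431. 229.  54.]
scene blue [399.1 250. ] [395, 246, 9, 9, 64] [515. 352.  54.]
```

View pics/unit_top.png

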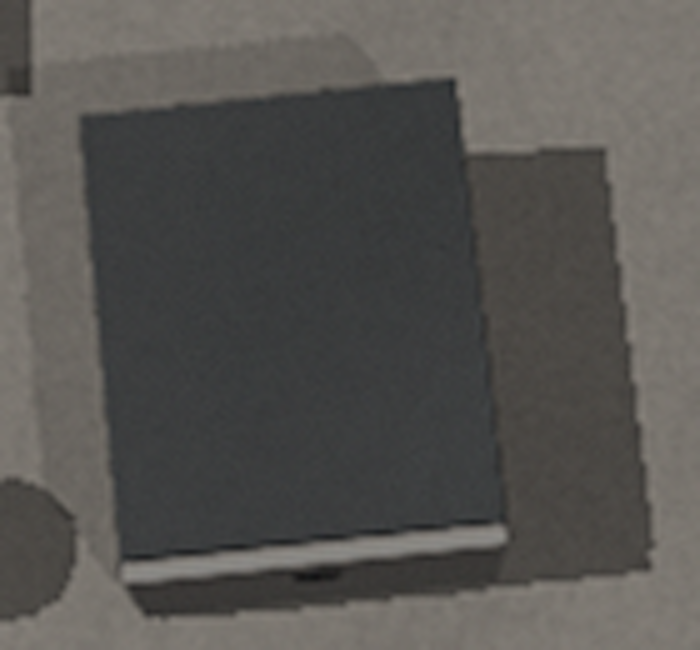

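View pics/unit_scene.png

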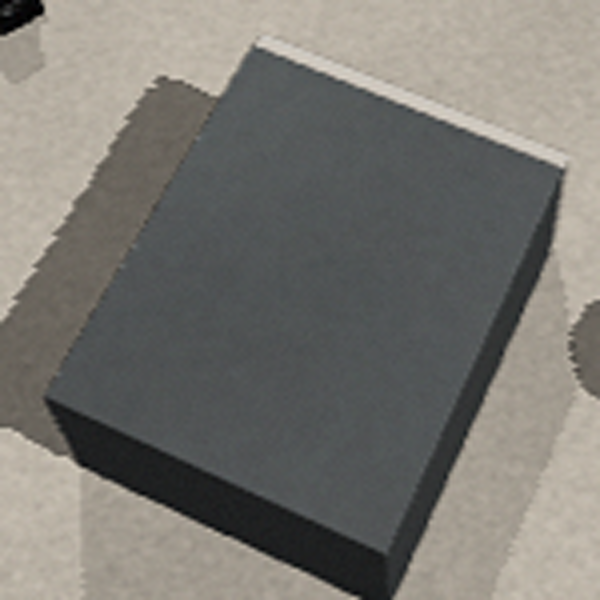

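```bash
python3 - <<'E'
from h import *
d=r.snapshot("top")
P=[ray(d,x/5+184.6,y/5+54.6,118)[:2] for x,y in[(80,115),(455,80),(118,556),(506,522)]]
print(np.round(P,1))
P=np.array(P)
for a,b in((0,1),(2,3),(2,0),(3,1)):
    v=P[b]-P[a];print(np.hypot(*v),np.degrees(np.arctan2(v[1],v[0])))
F=[ray(d,x/5+184.6,y/5+54.6,116)[:2] for x,y in[(123,584),(508,540)]];print(np.round(F,1))
d=r.snapshot("scene")
Q=np.array([ray(d,x/4+159.6,y/4+184.6,118)[:2] for x,y in[(387,553),(45,398),(563,170),(252,46)]])
print(np.round(Q,1))
for a,b in((0,1),(2,3),(2,0),(3,1)):
    v=Q[b]-Q[a];print(np.hypot(*v),np.degrees(np.arctan2(v[1],v[0])))
E
```

```text
[[847.9 157.7]
 [866.3 -39.6]
 [611.9 134.5]
 [629.2 -64.2]]
198.16827414467335 -84.66452209568583
199.44126707795527 -85.03326574461715
237.140847815188 5.612780141420438
238.43387044195165 5.9161935206021266
[[597.7 132. ]
 [620.2 -65.2]]
[[847.8 158.3]
 [870.2 -38.3]
 [612.  133.4]
 [633.  -64.2]]
197.92386188052507 -83.50601943088407
198.67073800744774 -83.94616682375553
237.08315191478206 6.037168946454105
238.60456195459662 6.218024110806458
```

```bash
python3 -m jog '[[-0.265,-0.212,0,-0.184,0],[-0.265,-0.212,0,-0.184,0],[-0.265,-0.212,0,-0.184,0],[-0.265,-0.212,0,-0.184,0],[-0.265,-0.212,0,-0.184,0],[-0.265,-0.212,0,-0.184,0],[-0.531,-0.423,0.05,-0.368,0],[-0.531,-0.423,0.05,-0.368,0],[-0.531,-0.423,0.05,-0.368,0],[-0.531,-0.423,0.05,-0.368,0],[-0.531,-0.423,0.05,-0.368,0],[-0.531,-0.423,0.05,-0.368,0],[-0.531,-0.423,0.05,-0.368,0],[-0.531,-0.423,0.05,-0.368,0],[-0.531,-0.423,0.05,-0.368,0],[-0.531,-0.423,0.05,-0.368,0]]'
```

```text
time: 1.95
tool_pos: [558.9, 28.7, 180.7]
tcp_rot: [180.0, -0.1, -174.4]
ft_force: [0.2, -0.1, 0.1]
finger_gap: -0.1
```

```bash
python3 -m jog '[[0,0,0.11,0,0],[0,0,0.11,0,0],[0,0,0.11,0,0],[0,0,0.11,0,0]]'; python3 - <<'E'
from h import *
d=r.snapshot("wrist");crop(d,0,0,512,384,1.5,"pics/w1.png")
d=r.snapshot("top");crop(d,185,55,325,205,4,"pics/t1.png")
E
```

```text
time: 2.35
tool_pos: [556.4, 29.8, 69.0]
tcp_rot: [180.0, -0.4, -174.4]
ft_force: [-0.0, -0.5, 0.3]
finger_gap: 0.1
```

View pics/w1.png

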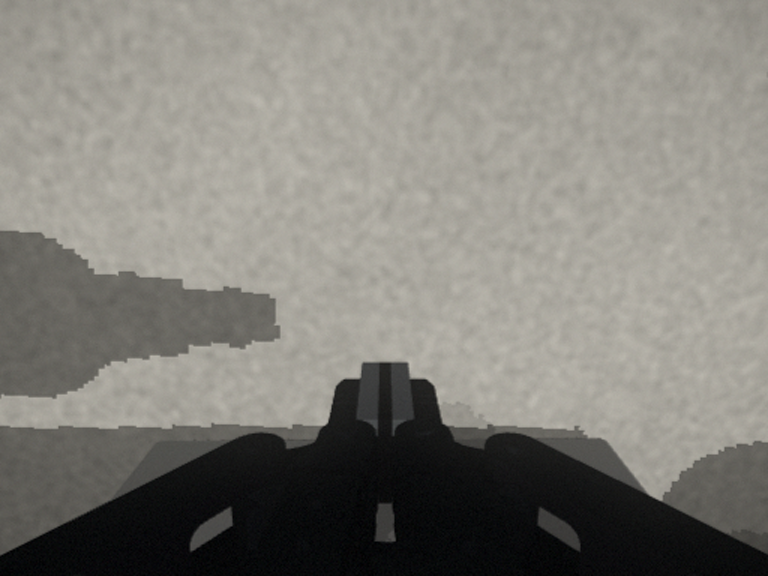

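View pics/t1.png

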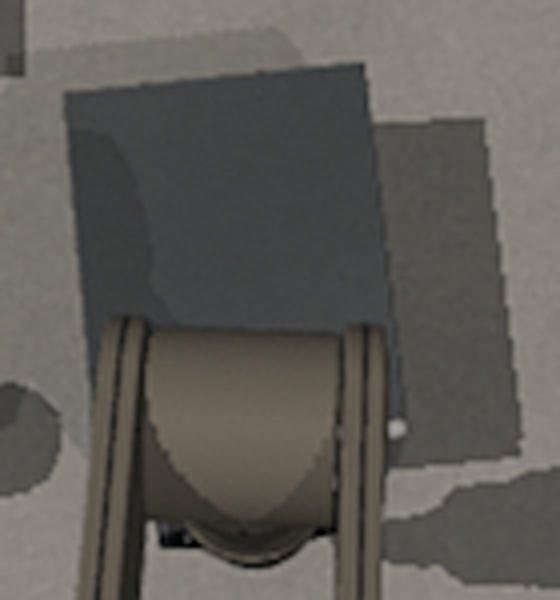

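```bash
python3 -m jog '[[-0.015,0,0,0,0],[-0.03,0,0,0,0],[-0.036,0,0,0,0],[-0.038,0,0,0,0],[-0.04,0,0,0,0],[-0.041,0,0,0,0],[-0.042,0,0,0,0]]'
```

```text
time: 3.15
tool_pos: [603.3, 33.6, 76.9]
tcp_rot: [-180.0, 0.3, -174.4]
ft_force: [-6.5, 0.9, 11.5]
finger_gap: 0.3
```

```bash
python3 -m jog '[[0,0,0,0,0],[0,0,0,0,0]]'; python3 - <<'E'
from h import *
d=r.snapshot("scene");crop(d,160,165,350,335,4,"pics/s2.png")
print(r.sense()["tool_pos"],r.sense()["ft_force"])
E
```

```text
time: 3.35
tool_pos: [602.8, 33.5, 78.3]
tcp_rot: [-179.9, 0.3, -174.4]
ft_force: [-4.3, -0.0, 2.4]
finger_gap: 0.3
[602.81998412  33.56186065  78.29761972] [-4.27757199 -1.32797679  2.5615306 ]
```

View pics/s2.png

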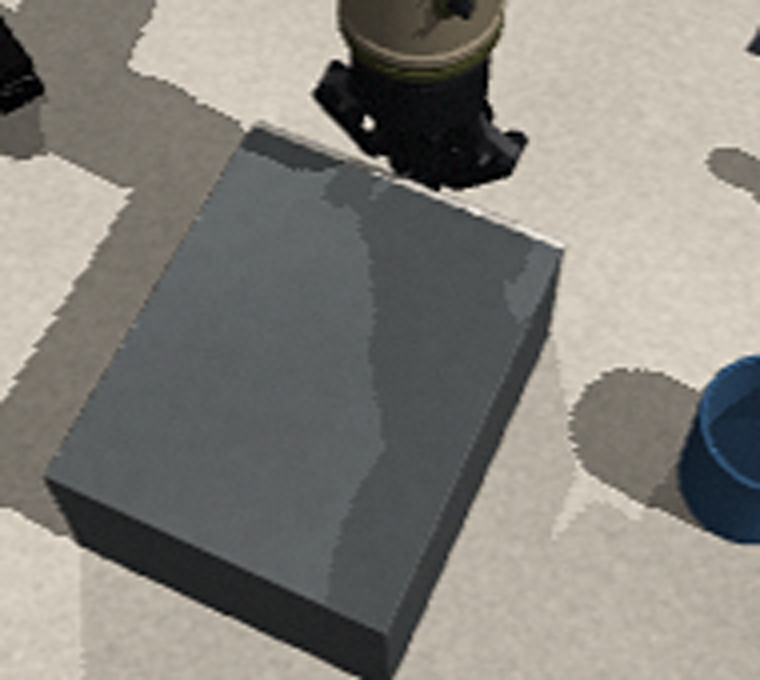

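```bash
python3 -m jog '[[-0.001,0,0,0,0],[-0.002,0,0,0,0],[-0.003,0,0,0,0],[-0.003,0,0,0,0]]'
```

```text
time: 3.8
tool_pos: [604.4, 33.7, 78.8]
tcp_rot: [-179.9, 0.1, -174.3]
ft_force: [-7.5, -1.9, 1.1]
finger_gap: 0.1
```

```bash
python3 -m jog '[[-0.001,0,0,0,0],[-0.002,0,0,0,0],[-0.003,0,0,0,0],[-0.004,0,0,0,0],[-0.004,0,0,0,0]]'
```

```text
time: 4.3
tool_pos: [606.1, 33.9, 78.9]
tcp_rot: [-179.9, -0.2, -174.3]
ft_force: [-10.7, -1.9, 1.8]
finger_gap: 0.2
```

```bash
python3 -m jog '[[-0.002,0,0,0,0],[-0.004,0,0,0,0],[-0.005,0,0,0,0],[-0.005,0,0,0,0]]'
```

```text
time: 4.7
tool_pos: [606.3, 34.0, 78.9]
tcp_rot: [-179.9, -0.7, -174.3]
ft_force: [-25.4, -3.6, 12.4]
finger_gap: -0.2
```

```bash
python3 -m jog '[[0.02,0,0,0,0],[0.05,0,0,0,0],[0.08,0,0,0,0],[0.11,0,0,0,0],[0.135,0,0,0,0],[0.135,0,0,0,0],[0.135,0,0,0,0],[0.135,0,0,0,0]]'; python3 - <<'E'
from h import *
d=r.snapshot("scene");crop(d,160,135,350,335,3,"pics/s3.png")
print(r.sense()["tool_pos"],r.sense()["ft_force"])
E
```

```text
time: 5.5
tool_pos: [473.5, 20.6, 81.9]
tcp_rot: [-179.9, -0.6, -174.3]
ft_force: [0.6, -0.5, 1.0]
finger_gap: 0.1
[473.44259421  20.62844842  81.62382678] [ 0.74450737 -0.02752651  0.31090838]
```

View pics/s3.png

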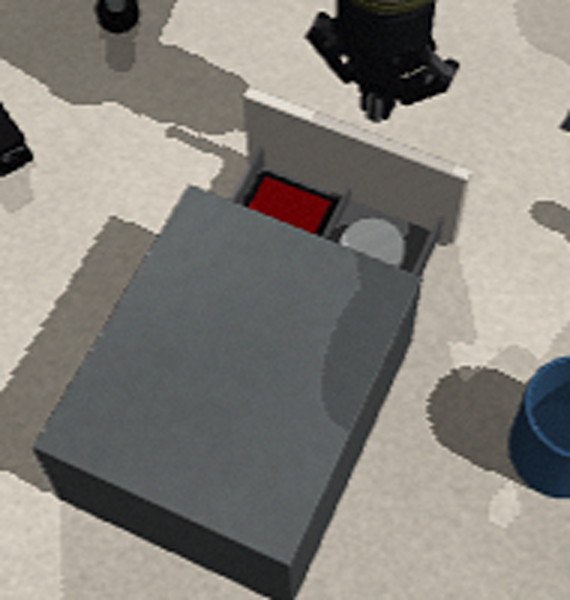

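```bash
python3 -m jog '[[0.02,0,-0.045,0,0],[0.03,-0.02,-0.09,0,0],[0.04,-0.07,-0.09,0,1],[0.05,-0.12,-0.09,0,1],[0.063,-0.17,-0.09,0,1],[0.063,-0.22,-0.09,0,1],[0.063,-0.27,-0.09,0,1],[0.063,-0.294,-0.09,0,1],[0.063,-0.294,-0.09,0,1],[0.063,-0.294,-0.09,0,1],[0.063,-0.294,-0.09,0,1]]'; python3 - <<'E'
from h import *
d=r.snapshot("wrist");crop(d,0,0,512,384,1.5,"pics/w4.png")
print(r.sense()["tool_pos"])
for c,s in blobs(d,"red"): print(c,s,[ray(d,*c,z).round(1) for z in(54,65)])
d=r.snapshot("top");crop(d,185,75,325,205,5,"pics/t4.png")
E
```

```text
time: 6.65
tool_pos: [441.0, -277.2, 172.5]
tcp_rot: [-180.0, -0.6, -174.3]
ft_force: [-0.8, 0.5, -0.2]
finger_gap: 85.3
[ 441.06616155 -276.94015836  172.53964347]
[17.5  7.9] [7, 0, 22, 19, 290] [array([ 325.8, -453.1,   54. ]), array([ 327.8, -446. ,   65. ])]
[258.3 210.5] [243, 195, 31, 32, 790] [array([ 453.9, -274. ,   54. ]), array([ 450.5, -274.4,   65. ])]
```

View pics/w4.png

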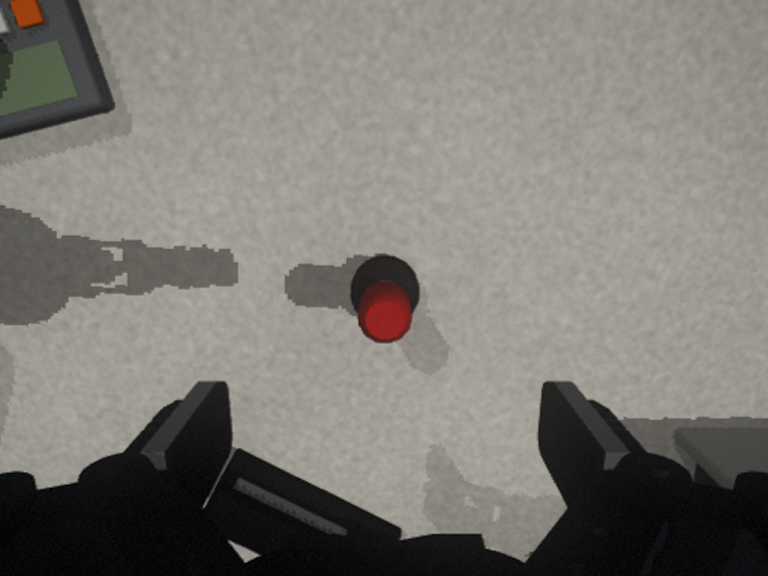

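View pics/t4.png

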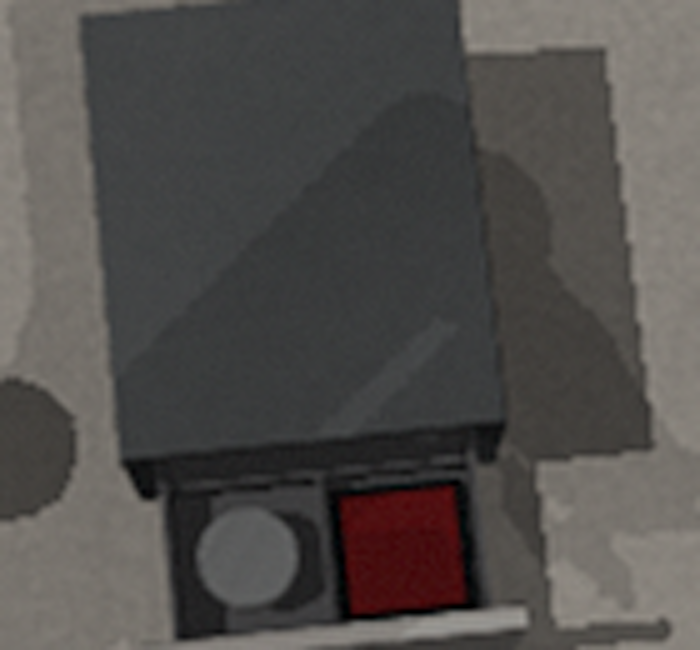

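```bash
python3 - <<'E'
from h import *
d=r.snapshot("wrist")
print("base top",ray(d,256.4,192,19).round(1),"knob top",ray(d,256.9,212.5,68).round(1))
s=r.sense();print(s["tool_pos"],s["tcp_rot"],s["time"])
d=r.snapshot("top")
P=np.array([ray(d,x/5+184.6,y/5+74.6,28)[:2] for x,y in[(338,497),(458,486),(468,603),(350,615)]])
print(P.round(1),P.mean(0), np.hypot(*(P[0]-P[1])),np.hypot(*(P[1]-P[2])))
for c,s in blobs(d,"red"): print(c,s,ray(d,*c,28).round(1))
d=r.snapshot("scene")
for c,s in blobs(d,"red"): print(c,s,ray(d,*c,28).round(1),ray(d,*c,54).round(1))
E
```

```text
base top [ 447.7 -276.    19. ] knob top [ 451.4 -275.2   68. ]
[ 441.07150356 -276.92713011  172.72555458] [-179.93371418   -0.61682586 -174.23403409] 6.8
[[606.1  23.3]
 [612.1 -42.6]
 [547.3 -47.6]
 [540.9  16.7]] [576.58758218 -12.53668039] 66.12234570373862 64.92832383460991
[197.5 127.5] [193, 122, 9, 13, 78] [ 432.  -292.3   28. ] [ 448.6 -276.6   54. ]
[255.9 202.9] [243, 194, 26, 18, 250] [563.8 -14.7  28. ] [576.8  -6.5  54. ]
```

```bash
python3 -m jog '[[-0.01,0,0.02,0,1],[-0.01,0,0.05,0,1],[-0.01,0,0.07,0,1],[-0.01,0,0.08,0,1],[-0.01,0,0.08,0,1],[-0.01,0,0.08,0,1]]'; python3 - <<'E'
from h import *
d=r.snapshot("wrist");crop(d,0,0,512,384,1.5,"pics/w5.png")
E
```

```text
time: 7.5
tool_pos: [450.6, -276.5, 93.7]
tcp_rot: [-179.9, -0.6, -174.2]
ft_force: [0.6, -0.4, -0.6]
finger_gap: 85.3
```

View pics/w5.png

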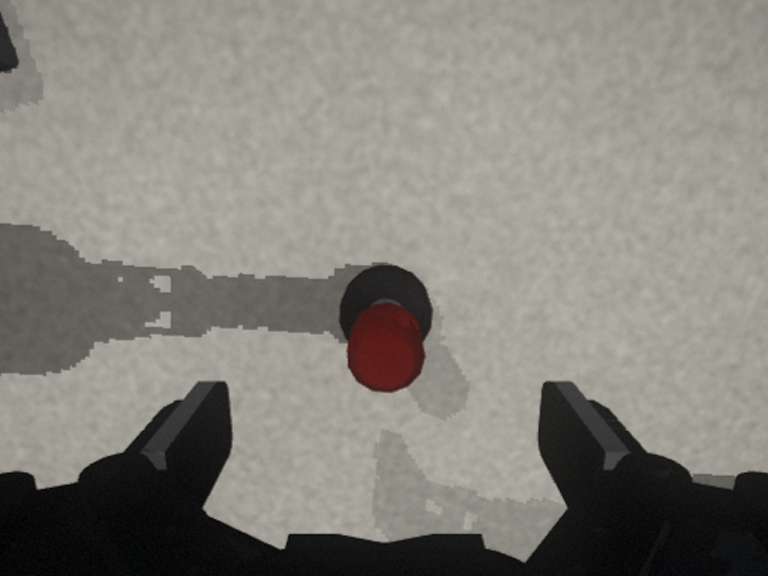

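```bash
python3 - <<'E'
from h import *
d=r.snapshot("wrist")
print(ray(d,257,237,68).round(1),ray(d,257,206.5,19).round(1))
E
python3 -m jog '[[0,0,0.02,0,1],[0,0,0.04,0,1],[0,0,0.055,0,1],[0,0,0.058,0,1],[0,0,0.058,0,1],[0,0,0.058,0,1]]'; python3 - <<'E'
from h import *
d=r.snapshot("wrist");crop(d,0,0,512,384,1.5,"pics/w6.png")
d=r.snapshot("scene");crop(d,150,80,250,180,5,"pics/s6.png")
E
```

```text
[ 450.5 -276.3   68. ] [ 448.2 -276.6   19. ]
time: 8.2
tool_pos: [451.2, -277.7, 37.4]
tcp_rot: [-179.8, -0.4, -174.2]
ft_force: [0.7, -0.5, 0.4]
finger_gap: 85.2
```

View pics/w6.png

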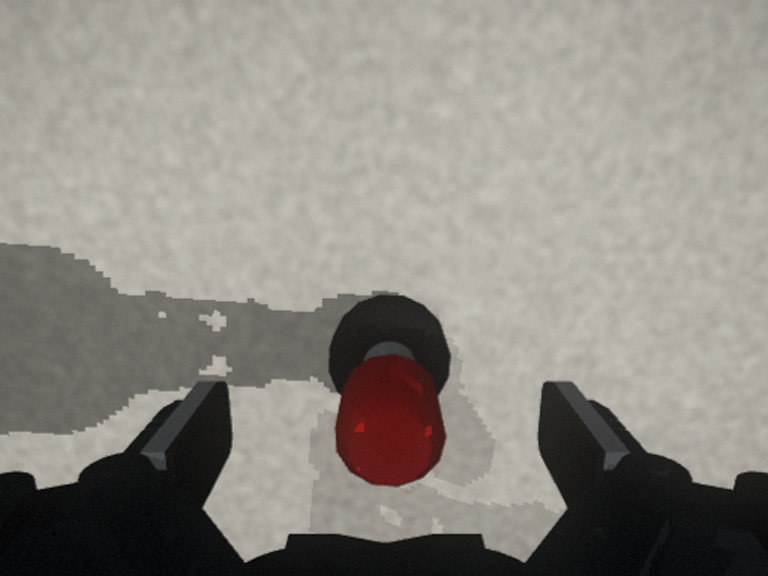

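View pics/s6.png

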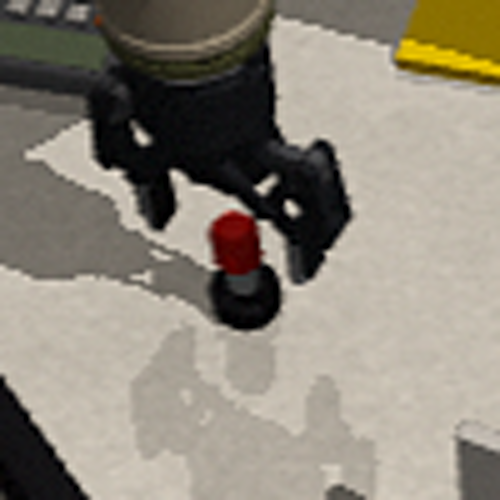

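```bash
python3 -m jog '[[0.0015,0.001,0.002,0,1],[0.0015,0.001,0.002,0,1],[0.0015,0.001,0.002,0,0.5],[0.0015,0.001,0.002,0,0.2],[0.0015,0.001,0.002,0,0.2],[0.0015,0.001,0.002,0,0.2],[0.0015,0.001,0.002,0,0.2],[0.0015,0.001,0.002,0,0.2]]' 40
```

```text
time: 9.1
tool_pos: [449.8, -277.0, 35.7]
tcp_rot: [-179.7, -0.4, -174.2]
ft_force: [-0.1, 0.9, 1.5]
finger_gap: 26.5
```

```bash
python3 -m jog '[[0,0,-0.01,0,0.2],[0,0,-0.03,0,0.2],[0,0,-0.06,0,0.2],[0,0,-0.1,0,0.2],[0,0,-0.14,0,0.2],[0,0,-0.15,0,0.2],[0,0,-0.15,0,0.2]]'; python3 - <<'E'
from h import *
d=r.snapshot("wrist");crop(d,0,0,512,384,1.5,"pics/w7.png")
s=r.sense();print(s["tool_pos"],s["tcp_rot"],s["finger_gap"])
E
```

```text
time: 9.8
tool_pos: [452.1, -277.1, 188.6]
tcp_rot: [-179.5, -0.2, -174.2]
ft_force: [0.3, 0.3, -1.6]
finger_gap: 26.6
[ 451.09919461 -276.37113365  186.15768623] [-179.6893728    -0.35411519 -174.24438047] 26.783318767063598
```

View pics/w7.png

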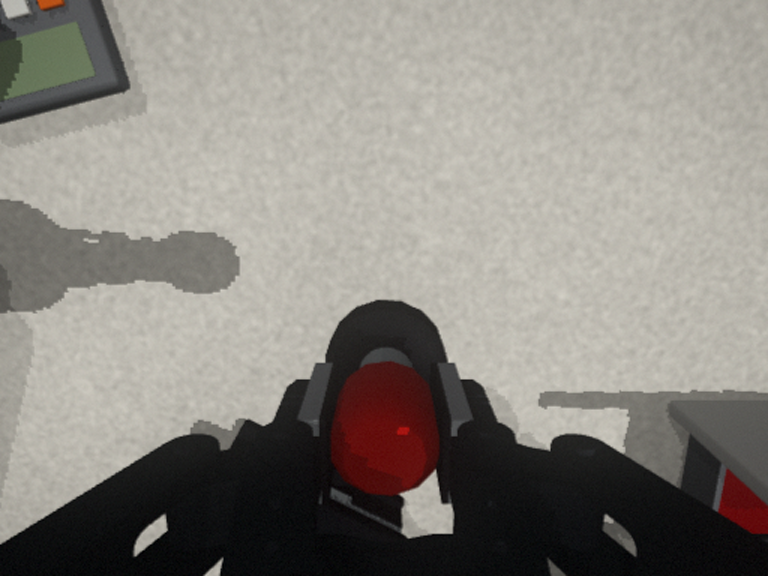

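```bash
python3 -m jog '[[-0.01,0.02,0,0,0.2],[-0.03,0.05,0,0,0.2],[-0.05,0.09,0,0,0.2],[-0.075,0.13,0,0,0.2],[-0.1,0.17,0,0,0.2],[-0.12,0.2,0,0,0.2],[-0.14,0.23,0,0,0.2],[-0.148,0.245,0,0,0.2],[-0.1515,0.2505,0,0,0.2],[-0.1515,0.2505,0,0,0.2],[-0.1515,0.2505,0,0,0.2]]'; python3 - <<'E'
from h import *
d=r.snapshot("wrist");crop(d,0,0,512,384,1.5,"pics/w8.png")
s=r.sense();print(s["tool_pos"],s["tcp_rot"],s["finger_gap"])
E
```

```text
time: 10.95
tool_pos: [576.0, -13.1, 183.1]
tcp_rot: [-179.7, -0.4, -174.3]
ft_force: [0.1, -0.0, -0.7]
finger_gap: 26.5
[576.12785521 -13.29219464 183.46760127] [-179.67364797   -0.4039476  -174.32505897] 26.71288071118181
```

View pics/w8.png

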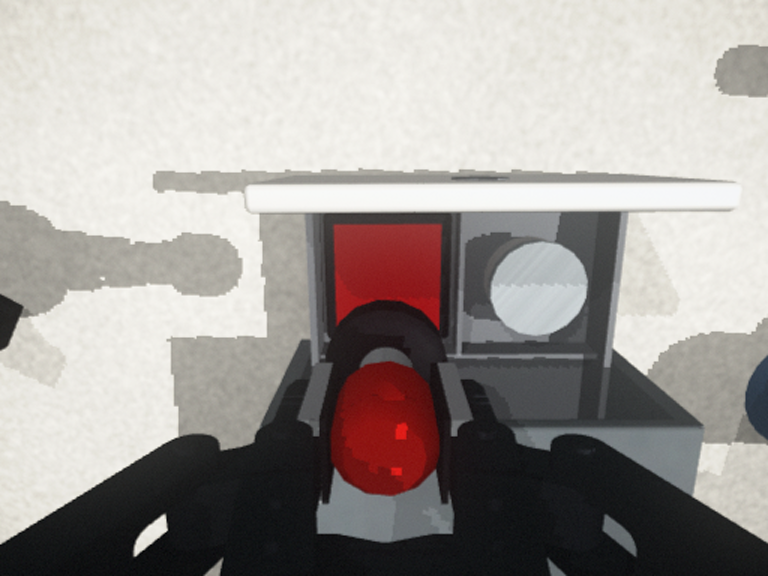

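```bash
python3 - <<'E'
from h import *
d=r.snapshot("wrist")
for p in[(333,223),(443,223)]: print(ray(d,p[0]/1.5,p[1]/1.5,28).round(1))
E
python3 -m jog '[[-0.002,0.001,0.02,0,0.2],[-0.002,0.001,0.05,0,0.2],[-0.002,0.001,0.08,0,0.2],[-0.002,0.001,0.1,0,0.2],[-0.002,0.001,0.108,0,0.2],[-0.002,0.001,0.108,0,0.2],[-0.002,0.001,0.108,0,0.2]]'; python3 - <<'E'
from h import *
d=r.snapshot("wrist");crop(d,0,0,512,384,1.5,"pics/w9.png")
s=r.sense();print(s["tool_pos"],s["tcp_rot"],s["finger_gap"])
d=r.snapshot("top");crop(d,185,75,325,205,5,"pics/t9.png")
E
```

```text
[548.4 -46.5  28. ]
[542.1  16.6  28. ]
time: 11.75
tool_pos: [578.3, -13.4, 77.0]
tcp_rot: [-179.7, -0.3, -174.4]
ft_force: [-0.4, 0.5, -1.5]
finger_gap: 26.3
[578.67620376 -13.26966754  77.50117558] [-179.64073722   -0.23041005 -174.36173512] 27.105941238595694
```

View pics/w9.png

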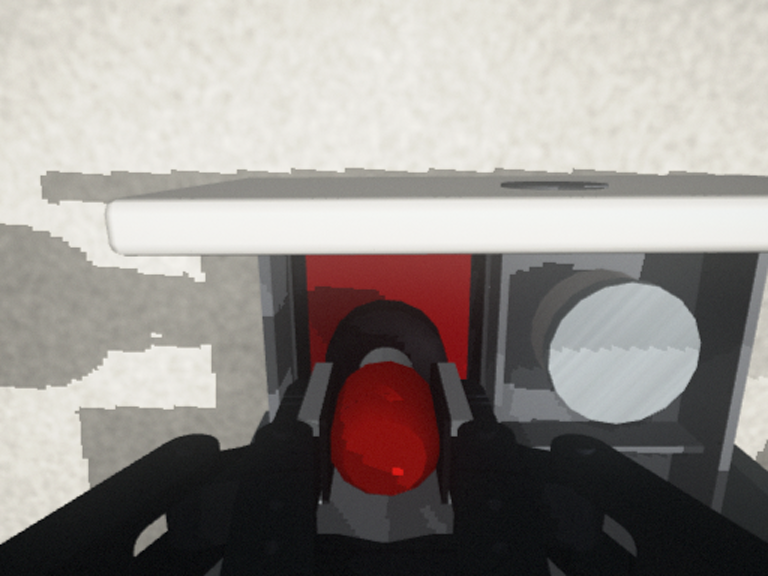

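```bash
python3 -m jog '[[0.001,0.001,0.004,0,0.2],[0.001,0.001,0.007,0,0.2],[0.001,0.001,0.01,0,0.2],[0.001,0.001,0.012,0,0.2],[0.001,0.001,0.013,0,0.2],[0.001,0.001,0.013,0,0.2],[0.001,0.001,0.013,0,0.2]]'
```

```text
time: 12.55
tool_pos: [577.7, -12.4, 64.6]
tcp_rot: [-179.6, -0.2, -174.4]
ft_force: [0.0, -0.0, -1.0]
finger_gap: 26.5
```

```bash
python3 -m jog '[[0,0,0.001,0,0.2],[0,0,0.002,0,0.2],[0,0,0.002,0,0.2],[0,0,0.002,0,0.2]]'
```

```text
time: 12.95
tool_pos: [578.4, -12.3, 63.6]
tcp_rot: [-179.6, -0.1, -174.4]
ft_force: [-0.6, 0.6, 5.2]
finger_gap: 26.8
```

```bash
python3 -m jog '[[0,0,0,0,0.4],[0,0,0,0,0.5],[0,0,0,0,0.6],[0,0,0,0,0.7],[0,0,0,0,0.7],[0,0,0,0,0.7]]'; python3 - <<'E'
from h import *
d=r.snapshot("wrist");crop(d,0,0,512,384,1.5,"pics/w10.png")
s=r.sense();print(s["tool_pos"],s["tcp_rot"],s["finger_gap"])
E
```

```text
time: 13.55
tool_pos: [578.3, -12.3, 63.5]
tcp_rot: [-179.6, -0.1, -174.4]
ft_force: [-0.1, -0.3, 0.2]
finger_gap: 59.6
[578.35720795 -12.35597201  63.50763868] [-1.79628267e+02 -1.33732020e-01 -1.74350724e+02] 59.57430045560052
```

View pics/w10.png

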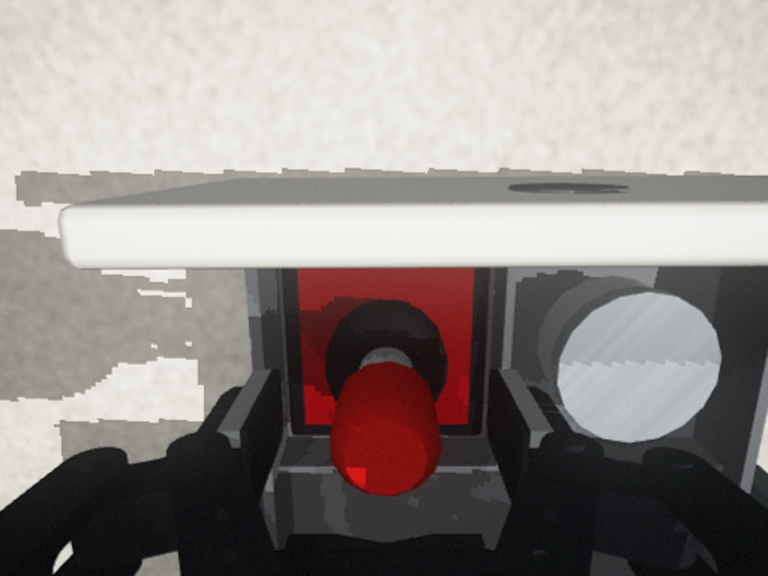

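```bash
python3 -m jog '[[0,0,-0.015,0,0.7],[0,0,-0.04,0,0.7],[0,0,-0.07,0,0.7],[0,0,-0.1,0,0.7],[0,0,-0.13,0,0.7],[0,0,-0.13,0,0.7],[0.03,0,-0.13,0,0],[0.06,0,-0.13,0,0],[0.06,0,-0.13,0,0],[0.06,0,-0.13,0,0]]'; python3 - <<'E'
from h import *
d=r.snapshot("wrist");crop(d,0,0,512,384,1.5,"pics/w11.png")
s=r.sense();print(s["tool_pos"],s["tcp_rot"],s["finger_gap"])
E
```

```text
time: 14.6
tool_pos: [518.7, -17.4, 194.2]
tcp_rot: [-179.6, -0.1, -174.4]
ft_force: [-0.4, -0.5, 0.5]
finger_gap: 1.6
[519.34435865 -17.41051972 194.33891578] [-1.79612371e+02 -5.06259493e-02 -1.74355447e+02] -0.20204513344160285
```

View pics/w11.png

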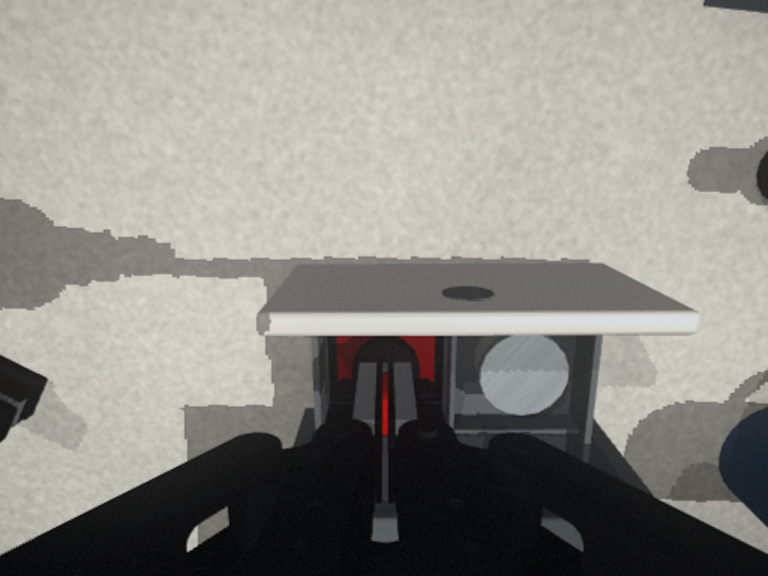

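```bash
python3 -m jog '[[0.02,0.02,0,0,0],[0.04,0.042,0,0,0],[0.04,0.042,0.03,0,0],[0.04,0.042,0.07,0,0],[0.04,0.042,0.11,0,0],[0.04,0.042,0.118,0,0],[0.04,0.042,0.118,0,0],[0.04,0.042,0.118,0,0]]'; python3 - <<'E'
from h import *
d=r.snapshot("top");crop(d,185,75,325,205,5,"pics/t12.png")
d=r.snapshot("scene");crop(d,200,145,320,245,6,"pics/s12.png")
s=r.sense();print(s["tool_pos"],s["tcp_rot"],s["finger_gap"])
E
```

```text
time: 15.45
tool_pos: [477.1, 19.6, 78.2]
tcp_rot: [-179.6, 0.1, -174.4]
ft_force: [0.5, 0.1, 0.4]
finger_gap: 0.1
[477.54024829  19.48964204  78.68643346] [-179.57887202    0.18003971 -174.36646773] -0.17321443157458727
```

View pics/t12.png

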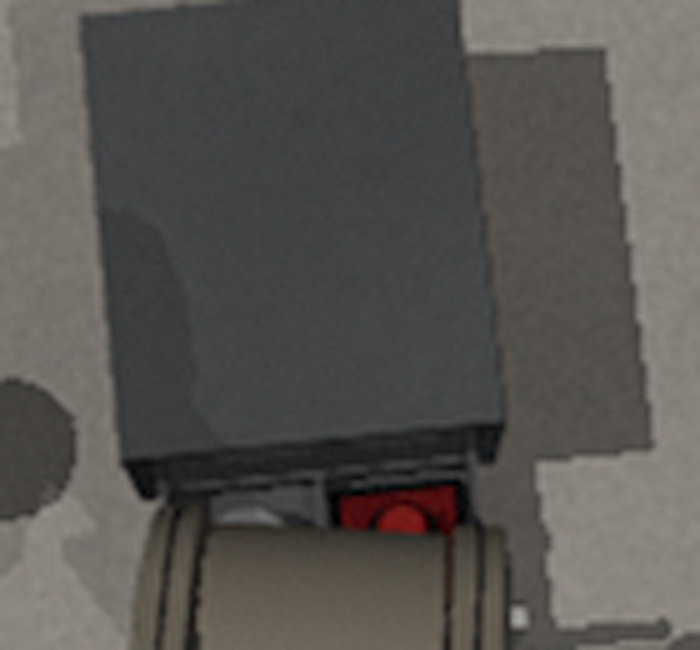

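View pics/s12.png

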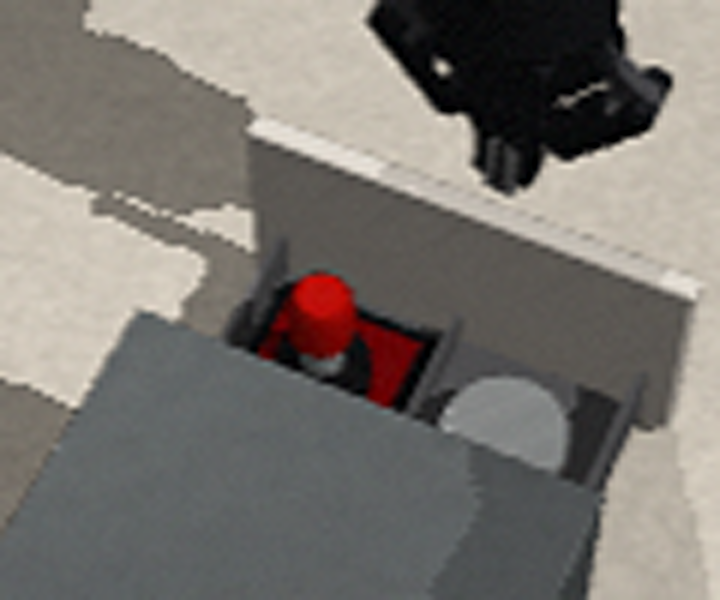

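```bash
python3 -m jog '[[-0.006,0,0,0,0],[-0.012,0,0,0,0],[-0.016,0,0,0,0],[-0.019,0,0,0,0],[-0.022,0,0,0,0],[-0.0245,0,0,0,0],[-0.027,0,0,0,0],[-0.0295,0,0,0,0],[-0.032,0,0,0,0],[-0.0345,0,0,0,0],[-0.037,0,0,0,0],[-0.0395,0,0,0,0],[-0.042,0,0,0,0],[-0.0445,0,0,0,0],[-0.047,0,0,0,0],[-0.0495,0,0,0,0],[-0.052,0,0,0,0],[-0.0545,0,0,0,0],[-0.057,0,0,0,0],[-0.0595,0,0,0,0]]'
```

```text
time: 17.55
tool_pos: [536.9, 25.4, 78.8]
tcp_rot: [-179.6, 0.2, -174.4]
ft_force: [-3.1, 0.5, -1.5]
finger_gap: -0.2
```

```bash
python3 -m jog '[[-0.0025,0,0,0,0],[-0.005,0,0,0,0],[-0.0075,0,0,0,0],[-0.01,0,0,0,0],[-0.0125,0,0,0,0],[-0.015,0,0,0,0],[-0.0175,0,0,0,0],[-0.02,0,0,0,0],[-0.0225,0,0,0,0],[-0.025,0,0,0,0],[-0.0275,0,0,0,0],[-0.03,0,0,0,0],[-0.0325,0,0,0,0],[-0.035,0,0,0,0],[-0.037,0,0,0,0],[-0.039,0,0,0,0],[-0.041,0,0,0,0],[-0.043,0,0,0,0],[-0.045,0,0,0,0],[-0.047,0,0,0,0]]'; python3 - <<'E'
from h import *
d=r.snapshot("scene");crop(d,160,145,320,305,4,"pics/s13.png")
E
```

```text
time: 19.55
tool_pos: [583.8, 30.1, 79.0]
tcp_rot: [-179.6, 0.2, -174.4]
ft_force: [-4.4, 2.2, -1.1]
finger_gap: -0.3
```

View pics/s13.png

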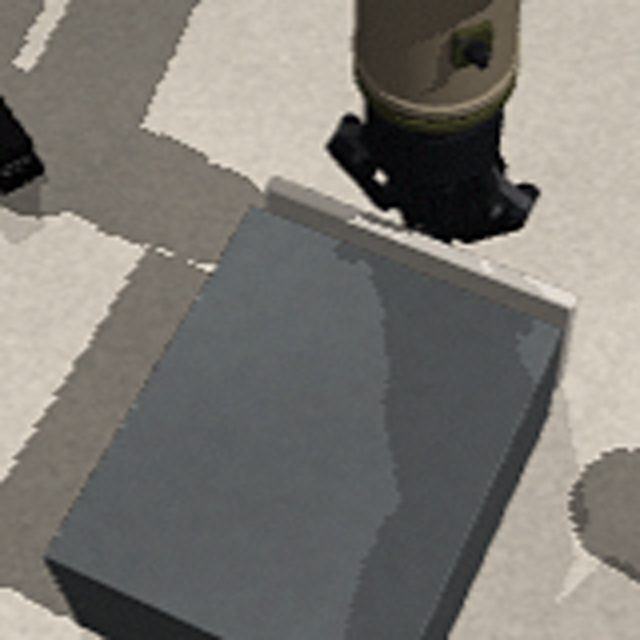

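```bash
python3 -m jog '[[-0.002,0,0,0,0],[-0.004,0,0,0,0],[-0.006,0,0,0,0],[-0.0075,0,0,0,0],[-0.009,0,0,0,0],[-0.0105,0,0,0,0],[-0.012,0,0,0,0],[-0.0135,0,0,0,0],[-0.015,0,0,0,0],[-0.016,0,0,0,0],[-0.017,0,0,0,0],[-0.018,0,0,0,0],[-0.019,0,0,0,0],[-0.02,0,0,0,0],[-0.021,0,0,0,0],[-0.022,0,0,0,0],[-0.0225,0,0,0,0],[-0.023,0,0,0,0]]'
```

```text
time: 21.4
tool_pos: [606.0, 32.2, 79.0]
tcp_rot: [-179.6, 0.1, -174.4]
ft_force: [-10.2, 0.8, 3.9]
finger_gap: 0.1
```

```bash
python3 -m jog '[[-0.001,0,0,0,0],[-0.002,0,0,0,0],[-0.003,0,0,0,0],[-0.003,0,0,0,0]]'
```

```text
time: 21.8
tool_pos: [606.5, 32.3, 79.0]
tcp_rot: [-179.6, -0.3, -174.4]
ft_force: [-20.0, 0.4, 11.1]
finger_gap: -0.4
```

Firm stop. Backing off slowly along the same line.

```bash
python3 -m jog '[[0.001,0,0,0,0],[0.002,0,0,0,0],[0.004,0,0,0,0],[0.006,0,0,0,0],[0.008,0,0,0,0],[0.011,0,0,0,0],[0.02,0,0,0,0],[0.04,0,0,0,0],[0.07,0,0,0,0],[0.1,0,0,0,0],[0.12,0,0,0,0],[0.12,0,0,0,0],[0.12,0,0,0,0]]';  python3 -m jog '[[0.02,-0.03,-0.05,0,0],[0.04,-0.06,-0.1,0,0],[0.06,-0.1,-0.1,0,0],[0.06,-0.14,-0.1,0,0],[0.06,-0.18,-0.1,0,0],[0.06,-0.22,-0.1,0,0],[0.06,-0.25,-0.1,0,0],[0.06,-0.25,-0.1,0,0],[0.06,-0.25,-0.1,0,0]]'; python3 - <<'E'
from h import *
d=r.snapshot("top");crop(d,0,0,512,384,1.5,"pics/t14.png");crop(d,185,55,325,185,5,"pics/t14b.png")
d=r.snapshot("scene");crop(d,0,0,512,384,1.5,"pics/s14.png")
s=r.sense();print(s["tool_pos"],s["ft_force"],s["time"])
E
```

```text
time: 23.1
tool_pos: [488.0, 20.3, 80.5]
tcp_rot: [-179.6, -0.1, -174.4]
ft_force: [0.2, 0.0, 0.6]
finger_gap: 0.2
time: 24.0
tool_pos: [453.5, -234.5, 182.7]
tcp_rot: [-179.5, -0.1, -174.5]
ft_force: [-0.5, 0.5, -0.6]
finger_gap: 0.2
[ 453.31238856 -233.09840342  182.55106952] [ 0.04465871 -0.02153646  0.73161475] 24.1
```

View pics/t14b.png

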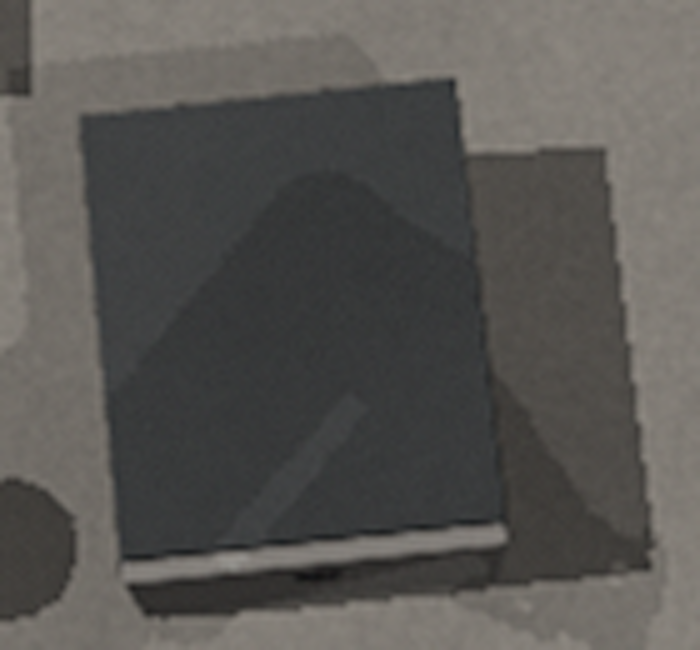

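View pics/s14.png

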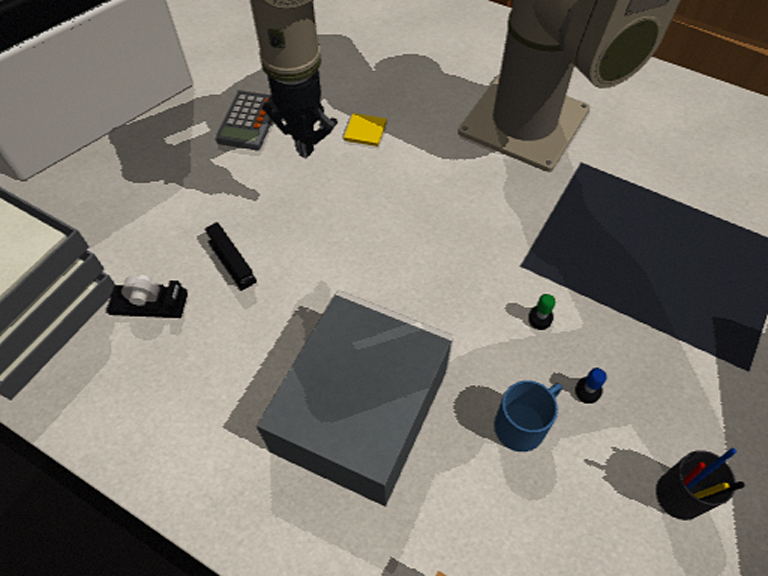

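View pics/t14.png

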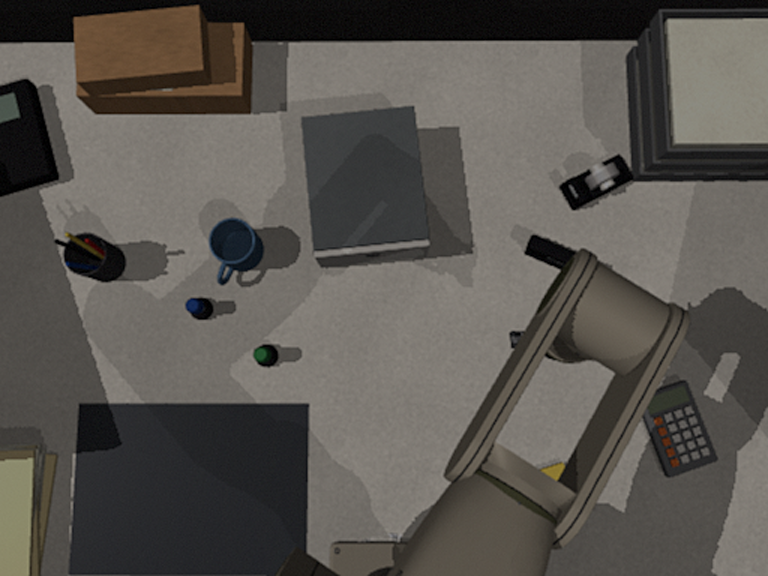

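The white strip in the top crop (123,584)–(508,540) lies on the same pixels as when the drawer was first shut, so it has latched. The other things have not moved, so I am handing in.

```bash
python3 - <<'E'
from bench import r
print(r.hand_in())
E
```

```text
the job is handed in; nothing more can be done
None
```

I pushed the drawer open, stood the red stamp on the ink pad, pushed the drawer shut until it latched, and handed in at about 24 s; no verdict was reported.

- **Opening:** I pushed the white front to its stop, which took about 25 N, and backed off. The picture showed the drawer sprung out.
- **Placing:** I gripped the stamp by its knob and set it down with the tool at (578, -12) mm. The pad's middle measured (577–578, -12) mm in two views. After I let go, pictures from three cameras showed it upright on the pad.
- **Closing:** I pushed at about 0.03 m/s or less, slowing to 0.01 m/s at the end, until it stopped at about 20 N. That is above the suggested 8 to 12 N but far below the limits. I then backed off along the same line.

**Last checks:** In the top view the front lay on the same pixels as when the drawer was first shut. The mug, stapler, blue and green stamps looked unmoved by eye, and the arm was clear of everything.

**Not checked:** I could not see the stamp inside the shut drawer, so its final position there is assumed from the slow push.

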